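Move a wet-lacquered mouthpiece to its drying stand with sprung tongs

ROBOT

A 6-joint arm with a two-finger parallel gripper is mounted at the origin on the work surface. World frame = base frame: x ahead of the robot, y to its left, z up, the work surface at z = 0. Lengths are in mm, angles in rad, forces in N, time in s.
With the tool pointing down it reaches from about 250 to 725 mm from the base axis. Payload 4 kg.
Tool frame: the origin (TCP) lies at the very end of the fingers, on their centre line; the grasp point (between the pads) lies 19 mm behind it; x points along the fingers, y is the direction in which the jaws open and shut, and the axes are right-handed (so a half turn about x gives the same grasp; the last joint's range is limited). The gripper opens to 85 mm and grips with 20 to 120 N. Pads are 22 mm wide; open, the fingers measure 114 mm over their backs; the gripper's body (76 mm by 85 mm) begins 54 mm behind the grasp point. The pads swing forward as they close: fully open they stand 13 mm farther back than shut.
Start: joints at [-1.177, 0.241, 0.005, 1.335, 0, 1.571], TCP at [191.848, -461.729, 231.306] pointing down, gripper open.
Joint ranges: [-2.72, 2.72], [-1.05, 1.87], [-1.09, 1.28], [-1.99, 2.15], [-1.42, 1.44], [-3.14, 3.14]. Speed limits (rad/s): [2.79, 2.79, 3.14, 3.14, 3.14, 3.14].

INTERFACE

Orientations are given as a rotation vector (axis times angle).
In Python, from rig import env gives the robot as it stands.
- The arm moves only by the tool carry_out, never from a script. Its argument "deltas" is one flat list of numbers, 5 for each row, row after row: the closure, from 0 (fully open) to 1 (shut), then the shift along the world's x, y, z in cm, then the turn about the world's z in degrees. In form: [gripper, x, y, z, spin, gripper, x, y, z, spin, ...]. A call has 1 to 8 rows; each row is the pose to reach, as a shift and turn from the pose measured when the call began; what a row does not reach only later rows make up. A row lasts 1/8 s, in which the tool goes at most 62.5 mm and 10.7 degrees, less where a joint would pass 70% of its speed; a pose out of reach is approached as far as the arm can. A call with a gripper value outside its range is refused whole. The fingers move at their own pace and stop on an object; "newtons" is the grip in N (left out, the last holds). Time passes only in rows, so rows that repeat a pose let the fingers close. It gives the time, the measured TCP pose, the force and the opening at its end, in the units of the state.
- env.get_state(): the state, without advancing time (a new reading comes with each control period).
- env.get_image(name): name is "side" or "top"; returns the picture (400x640x3 uint8, red, green, blue); there is no depth.
- env.camera_info(name): a dict with "vfov" (degrees; the focal length in pixels is half the picture's height over the tangent of half this angle, whatever the lens; pixels are square), "cx", "cy" (the principal point, pixels), "origin" and "attitude" of the camera in the world. Camera axes: x right, y down, z forward; pixel columns grow to the right and rows downward; lengths in mm; the calibration is good to about 2 mm. A picture is of the moment at which its call begins. camera_info takes no time and is no camera call.
- env.sign_off(): hands the job in, once; it reports no verdict.
The state is a dict: "clock": time; "joint_pos": joint angles; "qd": joint speeds; "tau": joint torques, N m; "position": TCP position; "eef_rot": TCP orientation; "contact_force": force on the tool from outside, world axes, zero at the start; "moment": the same for the moment, N m; "gripper_width": opening from 0.0 (shut) to 1.0 (fully open).
Only numpy, scipy, OpenCV 4.12 (cv2) and the standard library are available. Lean on these libraries where they do the work, as an engineer would, in place of code of your own. Each camera call takes 0.05 s, during which the arm holds its last target. There are 200 camera calls.

TASK

Take the sprung tongs from their rest, squeeze them on the stem of the freshly lacquered red mouthpiece on the grey turntable, carry it over and set it down gently, upright, wholly on the empty yellow drying stand; then lay the tongs back across both bars of their rest. The lacquer is still wet, so only the tongs may handle the red mouthpiece: never touch it with the robot, drop it or tip it over. Leave the white and blue mouthpieces where they stand.

Things in the scene. Friction and masses are not known exactly. Their poses are not given: they have to be found in the camera images.
- tongs: Sprung steel tongs, 205 long, 26 high, 120 g: bow at the back, two arms with blue grips, black rubber jaws; lying flat on the rest. Origin on the underside below the middle between the grips; x to the jaws, y across (squeezing direction), z up. Bow back at x = -107, jaws x = 71 to 109. Arms turn about upright axes at x = -85 and move symmetrically. (All mm.)
- tongs_grip (a point): Midway between the blue grips, 13 mm above the tongs' underside; axes as the tongs. Take the tongs here. Grips 60 mm long along x, 26 mm high, flat outside, 50 mm over the outsides when open, 40 when clamped on a stem. Pinched to 46-48 mm they are held with the jaws still open; pinched with about 25-30 N they clamp a stem; let out to 47-48 they release it; past 50 the tongs are let go.
- tongs_jaw (a point): Midway between the jaws at half their height, 90 mm ahead of tongs_grip along the tongs' x: the stem belongs here, upright. The shallow V-shaped jaws are 26 mm high, 36 mm long, 46 mm apart in the middle when open (37 mm at the ends), about 40 mm with grips at 47 mm; they centre a stem that is a few mm off.
- tongs_left (a joint): Closing angle of each tongs arm (both move alike), rad: 0 fully open, about 0.057 clamped on a mouthpiece stem, 0.105 jaws fully shut on nothing. Springs hold it open: about 6 N pinched on the grips starts it moving, about 10 N brings the jaws to a stem.
- red_mouthpiece: Glossy red, wet mouthpiece, 84 mm tall, about 60 g, standing rim down on the grey turntable. Origin: centre of its underside, z up its axis. Rim 44 mm in diameter up to 10 mm, narrowing cup up to 34 mm, then a plain round stem 26 mm in diameter up to the top. Grip the stem with the jaw middle 50 to 65 mm above the underside.
- turntable_top (a point): Centre of the top of the grey round paint turntable (fixed, does not turn; 92 mm across, top 36 mm above the bench).
- yellow_top (a point): Centre of the top of the yellow-topped drying stand (fixed, 84 mm across, top 36 mm above the bench), empty at the start. z up.
- rest_top (a point): Middle of the tongs' fixed rest, at its bar tops (36 mm above the bench). Grey base plate 160 x 100 x 8 mm, two wooden bars across it, 14 mm thick, at x = -60 and +60 mm, 96 mm long along y; 10 mm high lips at bar ends, 76 mm apart inside. Open between the bars down to the plate. x runs along the laid tongs, z up. At the start tongs_grip is over this point within 5 mm, jaws to +x.
- white_mouthpiece: A dry white mouthpiece of the same shape on the green-topped stand (same size as the yellow one). Origin: centre of its underside. Leave alone.
- blue_mouthpiece: A dry blue mouthpiece of the same shape on the orange-topped stand. Origin: centre of its underside. Leave alone.
Not all that is in view belongs to the job. Of the things shaped like the tongs, the steel one is meant.

How it is judged:
By the outcome, as a careful person would: the job done as asked, in the order asked, and still so for the second after the job is handed in, with the robot touching nothing.
It also fails if it takes over 69 s, if anything falls off the work surface, if the arm or the gripper's body presses on something with over 40 N, if the wrist force passes 120 N, or if a joint passes its speed limit or range.

## Working session

There is one attempt and no reset: what is moved stays moved. The work goes in short steps, Python scripts to look and compute and a tool call to move; the robot and the scene stay as the last step left them, time stands still between calls to the robot, and variables do not carry over. Pictures are saved under pics/ and viewed, about 8 in all and at most 12, crops included, and the job is handed in when it is done.

Besides the shell and the picture viewer there is one more tool, called in YAML: its name, and indented under it one key for each argument. carry_out: Moves the arm, as the interface text tells. Its arguments: {"type":"object","properties":{"deltas":{"type":"array"},"newtons":{"type":"number"}},"required":["deltas"]}

```bash
mkdir -p pics; python3 - <<'E'
from rig import env
import cv2
print(env.get_state())
for n in("top","side"):
    print(n,env.camera_info(n)); cv2.imwrite(f"pics/{n}0.png",env.get_image(n)[:,:,::-1])
E
```

```text
{'clock': 0.0, 'joint_pos': array([-1.17701734e+00,  2.41389447e-01,  3.74038072e-03,  1.33517081e+00,
        4.55974555e-06,  1.57081898e+00]), 'qd': array([ 8.35861704e-04, -9.57880567e-04, -6.34148842e-04,  3.91981793e-04,
        7.74355674e-05,  1.15491189e-04]), 'tau': array([ 5.74224596e-04, -3.72320473e+01,  2.52405238e+01,  1.68755284e-02,
        3.82829785e-05,  7.00160484e-06]), 'position': array([ 191.60673964, -461.16673783,  230.43084808]), 'eef_rot': array([ 2.00574907,  0.40218117, -2.00654974]), 'contact_force': array([-0.89552805, -0.53848627, -0.14007617]), 'moment': array([ 0.01377084,  0.03107233, -0.02485917]), 'gripper_width': 1.005790004721427}
top {'vfov': 55.654267027852825, 'cx': 325.85705268476477, 'cy': 198.3052115953108, 'origin': array([ 336.10208978,   14.10657392, 1203.41377233]), 'attitude': array([-2.19600266,  2.14077627, -0.1113718 ])}
side {'vfov': 49.81748999018262, 'cx': 316.3729851934806, 'cy': 196.4226754484867, 'origin': array([-61.25705942, 844.54434302, 937.2006243 ]), 'attitude': array([-0.73365997,  2.58559367, -1.15391081])}
```

View pics/top0.png

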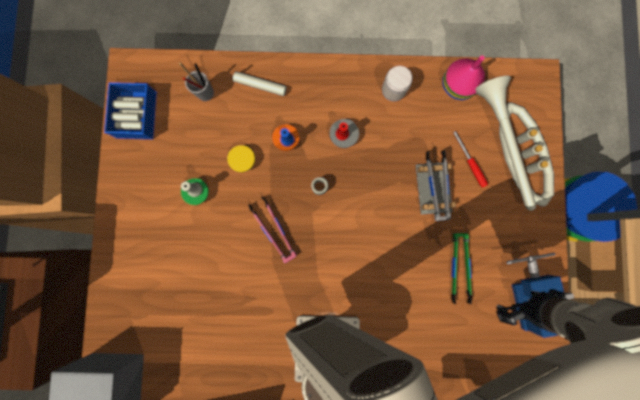

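View pics/side0.png

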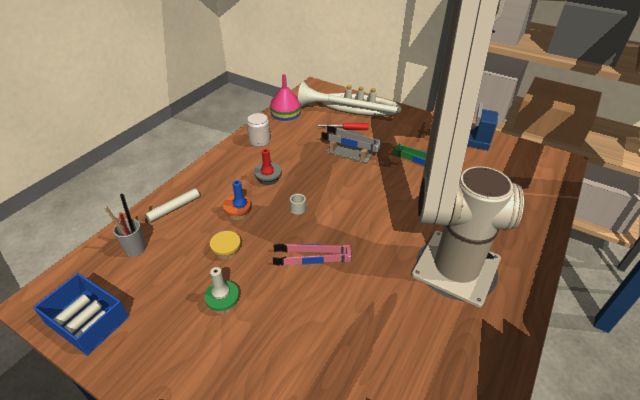

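The top view shows the steel tongs on their rest at about (435,190), jaws up. Red mouthpiece on grey is at (345,130), yellow stand at (241,158), blue at (287,135), white at (194,191). There is a loose cup at (320,185), and the pink and green tongs are decoys. Next I'll calibrate and check both views against each other.

```bash
cat > h.py <<'E'
import numpy as np, cv2
from scipy.spatial.transform import Rotation as R
from rig import env
def cam(n):
    c=env.camera_info(n); return R.from_rotvec(c["attitude"]).as_matrix(),np.array(c["origin"]),200/np.tan(np.radians(c["vfov"]/2)),c["cx"],c["cy"]
def back(n,u,v,z):
    A,o,f,cx,cy=cam(n); d=A@np.array([(u-cx)/f,(v-cy)/f,1]); return o+d*(z-o[2])/d[2]
def proj(n,p):
    A,o,f,cx,cy=cam(n); q=A.T@(np.array(p,float)-o); return np.array([cx+f*q[0]/q[2],cy+f*q[1]/q[2]])
def blob(img,lo,hi,roi):
    u0,v0,u1,v1=roi; h=cv2.cvtColor(np.ascontiguousarray(img[v0:v1,u0:u1]),cv2.COLOR_RGB2HSV)
    m=cv2.inRange(h,lo,hi); n,l,s,c=cv2.connectedComponentsWithStats(m)
    k=1+np.argmax(s[1:,4]); return c[k]+[u0,v0],s[k]+[u0,v0,0,0,0]
E
python3 - <<'E'
from h import *
T=cv2.imread("pics/top0.png")[:,:,::-1];S=cv2.imread("pics/side0.png")[:,:,::-1]
for nm,lo,hi,rt,rs,z in[("yellow",(20,120,90),(35,255,255),(215,135,265,180),(200,225,250,265),36),
 ]:
  for n,I,r in(("top",T,rt),("side",S,rs)):
    c,s=blob(I,lo,hi,r);print(nm,n,c,s,back(n,*c,z))
print("base proj",proj("top",[0,0,0]),proj("side",[0,0,0]))
def crop(I,u0,v0,w,h,k): return cv2.resize(I[v0:v0+h,u0:u0+w],None,fx=k,fy=k,interpolation=cv2.INTER_CUBIC)
a=crop(T,395,135,80,100,5);b=crop(S,310,110,80,60,5);c=crop(S,310,110,80,60,5)
d=crop(T,310,105,80,40,5)
w=np.zeros((500,800,3),np.uint8);w[:500,:400]=a;w[:300,400:]=b;w[300:500,400:]=d
cv2.imwrite("pics/crop.png",w[:,:,::-1])
E
```

```text
yellow top [240.86348684 158.02796053] [227 145  28  27 608] [576.42991043 285.05246807  36.        ]
yellow side [224.95325543 242.83472454] [210 231  31  25 599] [573.54004238 288.18768028  36.        ]
base proj [327.21498065 347.58367444] [455.81623189 267.24953396]
```

View pics/crop.png

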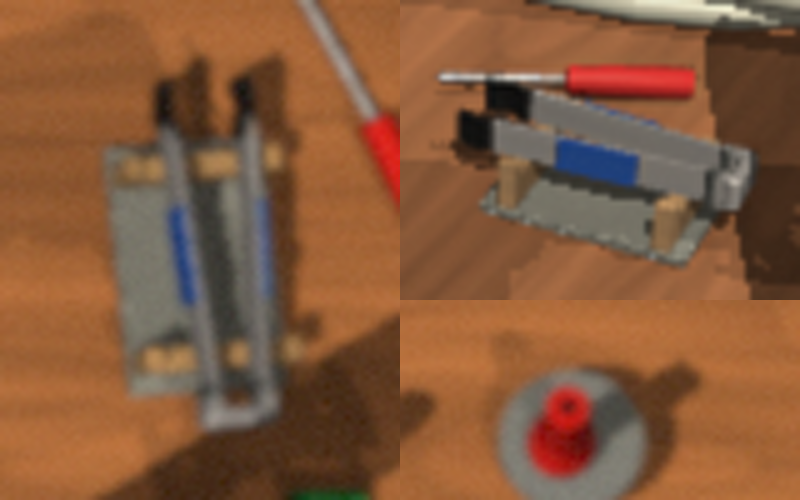

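```bash
python3 - <<'E'
from h import *
from scipy.optimize import least_squares
C=lambda x,y,t: (395+x/5,135+y/5) if t else (310+(x-400)/5,110+y/5)
# view, pixel, model pt (tongs frame, z from bench)
K=[("top",C(240,424,1),(-107,0,62)),("top",C(271,248,1),(0,-25,62)),
("top",C(168,254,1),(0,25,36)),
("side",C(557,140,0),(30,25,62)),("side",C(638,152,0),(-30,25,62)),("side",C(636,186,0),(-30,25,36)),("side",C(555,173,0),(30,25,36)),
("top",C(175,205,1),(30,25,40)),("top",C(190,303,1),(-30,25,40)),("top",C(163,78,1),(107,22,62)),("top",C(246,76,1),(107,-22,62))]
def W(p,m): c,s=np.cos(p[2]),np.sin(p[2]); return (p[0]+c*m[0]-s*m[1],p[1]+s*m[0]+c*m[1],m[2])
r=lambda p:np.concatenate([proj(n,W(p,m))-q for n,q,m in K])
s=least_squares(r,[450,-150,0.05],loss="soft_l1",x_scale=[10,10,.1]);print(s.x,np.degrees(s.x[2]));print(r(s.x).reshape(-1,2).round(1))
T=cv2.imread("pics/top0.png")[:,:,::-1];S=cv2.imread("pics/side0.png")[:,:,::-1]
print("stem top",back("top",343.6,126.2,120), "disc c", back("top",344.6,133,36))
for n,I,ro in(("top",T,(325,110,365,150)),("side",S,(250,140,285,185))):
    c,st=blob(I,(0,150,60),(8,255,255),ro);print(n,c,st)
for z in(36,120):print(back("side",266.3,150.5 if z==120 else 172,z))
# rest bars etc
print("cup",back("top",320,184,20),"white",back("top",190,186,120),"blue",back("top",287,131,120))
def z(I,u0,v0,w,h,k): return cv2.resize(I[v0:v0+h,u0:u0+w],None,fx=k,fy=k,interpolation=cv2.INTER_CUBIC)
w=np.hstack([z(S,235,135,50,60,8),z(T,320,105,50,60,8)]);cv2.imwrite("pics/red.png",w[:,:,::-1])
E
```

```text
[ 5.04428017e+02 -3.31439691e+02  9.79518302e-02] 5.61222646677081
[[ 1.1 -0. ]
 [-0.6 -0.5]
 [ 1.3  0.6]
 [ 0.2 -0.5]
 [-0.5  1.4]
 [-0.6  0.6]
 [ 0.2 -1.1]
 [-0.7  0.7]
 [-1.8  0.2]
 [ 2.1  0.1]
 [-0.2 -0.5]]
stem top [661.63840383 -30.9220064  120.        ] disc c [664.9735945  -38.01903081  36.        ]
top [342.09036145 131.40361446] [336 123  13  17 166]
side [266.20512821 162.41452991] [261 149  13  26 234]
[663.73294764 -26.96792197  36.        ]
[661.89911785 -34.65158127 120.        ]
cup [502.98407738  35.44140913  20.        ] white [473.48235483 408.14140509 120.        ] blue [642.96256363 134.45046432 120.        ]
```

View pics/red.png

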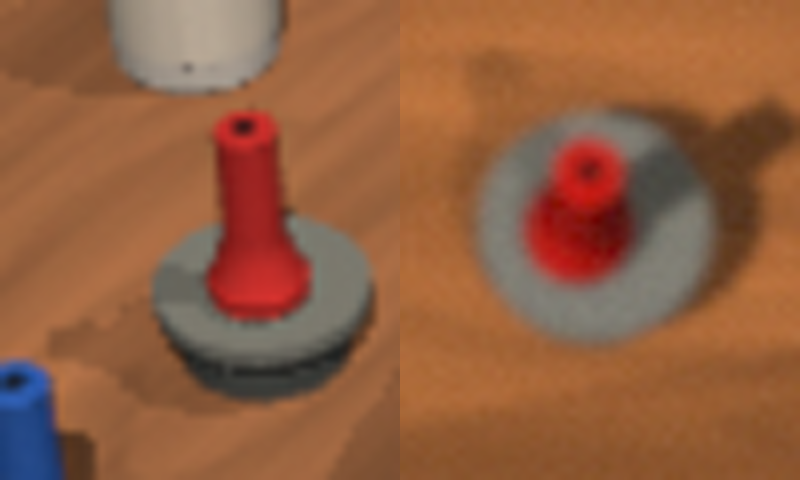

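The red rim base is at about (342,133) in the top view and the stem top at (343,126), so it stands slightly off the disc centre. Next I'll refine the numbers and work out the first move.

```bash
python3 - <<'E'
from h import *
from scipy.optimize import least_squares
C=lambda x,y,t: (395+x/5-.4,135+y/5-.4) if t else (310+(x-400)/5-.4,110+y/5-.4)
K=[("top",C(240,424,1),(-107,0,62)),("top",C(271,248,1),(0,-25,62)),("top",C(168,254,1),(0,25,36)),
("side",C(557,140,0),(30,25,62)),("side",C(638,152,0),(-30,25,62)),("side",C(636,186,0),(-30,25,36)),("side",C(555,173,0),(30,25,36)),
("top",C(175,205,1),(30,25,40)),("top",C(190,303,1),(-30,25,40)),("top",C(163,78,1),(107,25,62)),("top",C(250,76,1),(107,-25,62))]
def W(p,m): c,s=np.cos(p[2]),np.sin(p[2]); return (p[0]+c*m[0]-s*m[1],p[1]+s*m[0]+c*m[1],m[2])
r=lambda p:np.concatenate([proj(n,W(p,m))-q for n,q,m in K])
s=least_squares(r,[450,-150,0.05],loss="soft_l1",x_scale=[10,10,.1]);print(s.x,np.degrees(s.x[2]));print(r(s.x).reshape(-1,2).round(1))
K=[("top",(343.06,125.8),84),("side",(265.2,150.4),84),("top",(341.8,133.3),8)]
r=lambda p:np.concatenate([proj(n,(p[0],p[1],36+z))-q for n,q,z in K])
s=least_squares(r,[660,-30]);print("red",s.x,r(s.x).round(1))
g=env.get_state();M=R.from_rotvec(g["eef_rot"]).as_matrix();print(M.round(3),g["position"],"tool y yaw",np.degrees(np.arctan2(M[1,1],M[0,1])))
E
```

```text
[ 5.05745648e+02 -3.30608024e+02  9.90520994e-02] 5.6752672478061905
[[ 1.3 -0.1]
 [-0.5 -0.6]
 [ 1.4  0.6]
 [ 0.1 -0.1]
 [-0.5  1.7]
 [-0.6  1. ]
 [ 0.2 -0.7]
 [-0.6  0.6]
 [-1.6  0.2]
 [ 1.2  0.2]
 [ 0.  -0.6]]
red [662.59195826 -29.70149313] [ 0.1  0.1  0.   0.8  0.3 -0.3]
[[-0.001  0.384 -0.923]
 [ 0.002 -0.923 -0.384]
 [-1.    -0.002 -0.   ]] [ 191.64111672 -461.19838323  230.5002319 ] tool y yaw -67.43631487418861
```

carry_out:
  deltas: [0,4,1.6,0,10,0,8,3.2,0,20,0,12,5,0,30,0,16,6.6,0,40,0,20,8.3,0,50,0,24,10,0,60,0,28,11.6,0,70,0,31.4,13,0,80]

```text
clock: 1.1
position: [506.8, -330.2, 229.7]
eef_rot: [1.04, 1.31, -1.043]
contact_force: [0.5, -0.8, 0.2]
gripper_width: 1.002
```

```bash
cat >> h.py <<'E'
def st():
    g=env.get_state();M=R.from_rotvec(g["eef_rot"]).as_matrix()
    print("t",round(g["clock"],2),"q",g["joint_pos"].round(2),"p",g["position"].round(1),"yaw_y",round(np.degrees(np.arctan2(M[1,1],M[0,1])),1),"down",M[:,0].round(3),"F",g["contact_force"].round(1),"w",round(85*g["gripper_width"],1))
E
python3 -c "from h import *;st()"
```

```text
t 1.1 q [-0.58  0.46  0.31  1.43 -0.    0.77] p [ 506.8 -330.2  229.7] yaw_y 12.9 down [-0.003  0.    -1.   ] F [ 0.5 -0.8  0.2] w 85.2
```

carry_out:
  deltas: [0,0,0,0,10.5,0,0,0,-1,21,0,0,0,-3,31.5,0,0,0,-5,42,0,0,0,-7,52.5,0,0,0,-9,63,0,-0.1,0,-10,73,0,-0.1,0,-11,82.8]

```text
clock: 2.1
position: [505.2, -329.8, 118.4]
eef_rot: [-0.084, 1.572, 0.082]
contact_force: [0.3, -0.3, -0.1]
gripper_width: 1.002
```

```bash
python3 - <<'E'
from h import *
st()
S=env.get_image("side");T=env.get_image("top")
z=lambda I,u0,v0,w,h,k: cv2.resize(I[v0:v0+h,u0:u0+w],None,fx=k,fy=k,interpolation=cv2.INTER_CUBIC)
cv2.imwrite("pics/pre.png",np.hstack([z(S,300,70,100,100,4),z(T,385,130,100,100,4)])[:,:,::-1])
E
```

```text
t 2.1 q [-0.58  0.51  0.1   1.16 -0.   -0.68] p [ 505.2 -329.8  118.4] yaw_y 96.1 down [-0.002 -0.002 -1.   ] F [ 0.3 -0.3 -0.1] w 85.2
```

View pics/pre.png

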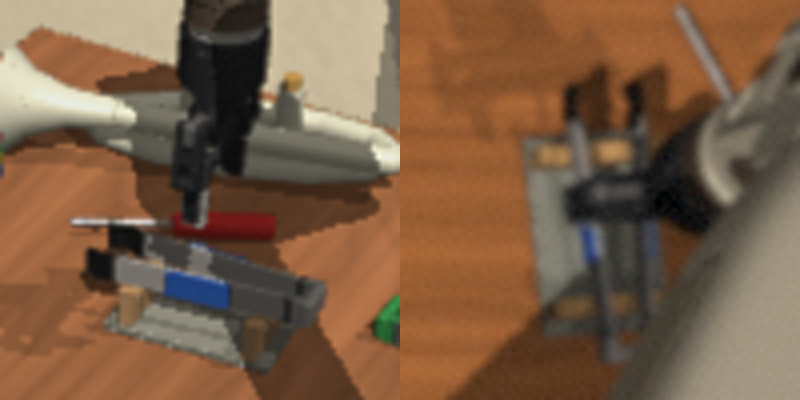

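The gripper straddles the grips: the near fingertip is at about (195,222) in the left crop, above the blue grip. Lowering now.

carry_out:
  deltas: [0,0,0,-2,0,0,0,0,-4,0,0,0,0,-5.5,0,0,0,0,-7,0,0,0,0,-8,0,0,0,0,-9.1,0,0,0,0,-9.1,0]

```text
clock: 3.08
position: [504.0, -329.0, 25.8]
eef_rot: [-0.078, 1.575, 0.079]
contact_force: [-0.6, 0.0, -0.1]
gripper_width: 1.0
```

```bash
python3 -c "from h import *;st()"
```

```text
t 3.08 q [-0.58  0.6  -0.01  0.97 -0.   -0.68] p [ 504.  -329.    25.8] yaw_y 95.7 down [-0.006  0.    -1.   ] F [-0.6  0.  -0.1] w 85.0
```

Close to about 47 mm (closure 0.45).

carry_out:
  deltas: [0.2,0,0,0,0,0.35,0,0,0,0,0.42,0,0,0,0,0.45,0,0,0,0,0.45,0,0,0,0,0.45,0,0,0,0]
  newtons: 20

```text
clock: 3.82
position: [504.8, -329.5, 26.9]
eef_rot: [-0.079, 1.573, 0.078]
contact_force: [-0.6, 0.1, 5.2]
gripper_width: 0.55
```

```bash
python3 -c "from h import *;st()"
```

```text
t 3.83 q [-0.58  0.6  -0.01  0.97 -0.   -0.68] p [ 504.8 -329.5   26.9] yaw_y 95.7 down [-0.004 -0.001 -1.   ] F [-0.6  0.1  5.2] w 46.8
```

carry_out:
  deltas: [0.45,0,0,0.5,0,0.45,0,0,1.5,0,0.45,0,0,3,0,0.45,0,0,5,0,0.45,0,0,7,0,0.45,0,0,9,0,0.45,0,0,11,0,0.45,0,0,12,0]

```text
clock: 4.82
position: [505.5, -329.9, 149.2]
eef_rot: [-0.08, 1.571, 0.076]
contact_force: [0.5, 0.2, -1.1]
gripper_width: 0.549
```

```bash
python3 - <<'E'
from h import *
st()
S=env.get_image("side");T=env.get_image("top")
z=lambda I,u0,v0,w,h,k: cv2.resize(I[v0:v0+h,u0:u0+w],None,fx=k,fy=k,interpolation=cv2.INTER_CUBIC)
cv2.imwrite("pics/lift.png",np.hstack([z(S,300,70,100,100,4),z(T,385,130,100,100,4)])[:,:,::-1])
E
```

```text
t 4.83 q [-0.58  0.49  0.15  1.23 -0.   -0.68] p [ 505.5 -329.9  149.2] yaw_y 95.7 down [-0.001 -0.002 -1.   ] F [ 0.5  0.2 -1.1] w 46.7
```

View pics/lift.png

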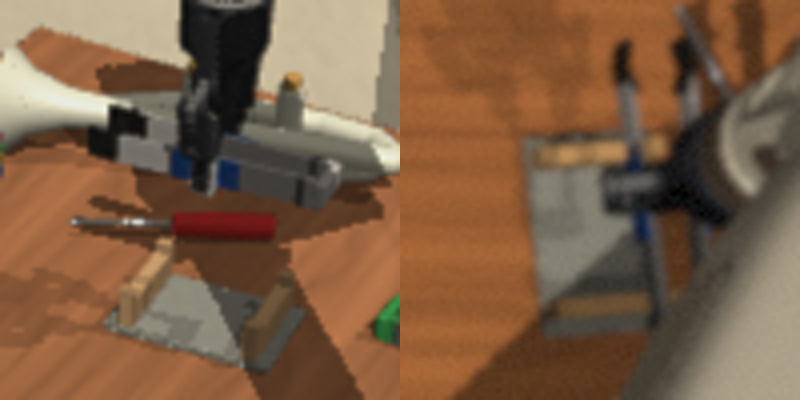

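```bash
python3 - <<'E'
from h import *
for zz in(180,186): 
    p=back("top",448.2,145.1,zz); d=p[:2]-[505.5,-329.9]; a=np.radians(5.7); print(p, "fwd",d@[np.cos(a),np.sin(a)],"left",d@[-np.sin(a),np.cos(a)])
# side: tongs height near arm blue top/bottom edges at finger, outer face y=+23.5
a=np.radians(5.7);q=np.array([505.5,-329.9])+23.5*np.array([-np.sin(a),np.cos(a)])
for zz in(158,171,184): print(zz,(proj("side",[*q,zz])-[300,70]+.4)*4, "jaw tip top/bot",(proj("side",[*(q+107*np.array([np.cos(a),np.sin(a)])),zz])-[300,70]+.4)*4,"bow",(proj("side",[*(q-100*np.array([np.cos(a),np.sin(a)])),zz])-[300,70]+.4)*4)
E
```

```text
[ 597.62698293 -317.75869446  180.        ] fwd 92.8773389371825 left 2.9312448186931177
[ 596.09373274 -315.81305755  186.        ] fwd 91.54490996844595 left 5.019543688689744
158 [203.91132301 186.07377211] jaw tip top/bot [ 90.5320776  157.22013622] bow [314.76310256 214.28419874]
171 [204.81032154 172.77384978] jaw tip top/bot [ 90.75132786 144.05749756] bow [316.35662175 200.85758734]
184 [205.72008212 159.31471213] jaw tip top/bot [ 90.97314225 130.74092196] bow [317.96964767 187.26661688]
```

carry_out:
  deltas: [0.45,0.5,2,0.5,-1,0.45,1.3,6,1,-2,0.45,2.3,10.5,1,-3,0.45,3.3,15,1,-4,0.45,4.3,19.5,1,-5,0.45,5.3,24,1,-5.7,0.45,6.2,28,1,-5.7,0.45,6.7,30,1,-5.7]

```text
clock: 5.92
position: [572.3, -28.0, 157.9]
eef_rot: [-0.004, 1.574, 0.0]
contact_force: [0.6, -0.9, -0.4]
gripper_width: 0.556
```

```bash
python3 - <<'E'
from h import *
st()
S=env.get_image("side");T=env.get_image("top")
z=lambda I,u0,v0,w,h,k: cv2.resize(I[v0:v0+h,u0:u0+w],None,fx=k,fy=k,interpolation=cv2.INTER_CUBIC)
cv2.imwrite("pics/over.png",np.hstack([z(S,235,80,100,120,4),z(T,300,95,100,120,4)])[:,:,::-1])
E
```

```text
t 5.92 q [-0.05  0.43  0.07  1.22 -0.   -0.05] p [572.3 -28.  157.9] yaw_y 90.1 down [-0.003 -0.002 -1.   ] F [ 0.6 -0.9 -0.4] w 47.3
```

View pics/over.png

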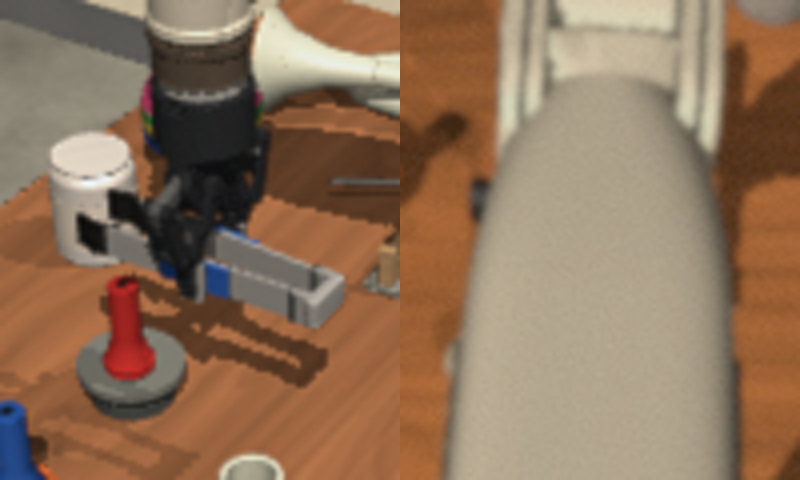

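```bash
python3 - <<'E'
from h import *
for zz in(190,193,196): print(back("side",257.7,130.0,zz)-[572.3,-28,0])
P=lambda p:((proj("side",p)-[235,80]+.4)*4).round(0)
for y in(-24,0,24):
  for z in(167,193): print(y,z,P([572.3+107,-28+y,z]),"bow",P([572.3-107,-28+y*.6,z]))
E
```

```text
[115.216829    -4.74597168 190.        ]
[112.21051237  -1.2236634  193.        ]
[109.20419573   2.29864488 196.        ]
-24 167 [118. 218.] bow [342. 309.]
-24 193 [115. 190.] bow [342. 281.]
0 167 [100. 232.] bow [332. 319.]
0 193 [ 97. 204.] bow [332. 291.]
24 167 [ 81. 247.] bow [321. 329.]
24 193 [ 78. 219.] bow [322. 301.]
```

carry_out:
  deltas: [0.45,0,-0.2,-1,0,0.45,0,-0.25,-2.5,0,0.45,0,-0.25,-4,0,0.45,0,-0.25,-4.3,0,0.45,0,-0.25,-4.3,0]

```text
clock: 6.65
position: [572.3, -31.1, 114.6]
eef_rot: [-0.004, 1.574, 0.0]
contact_force: [-0.2, 0.1, -0.6]
gripper_width: 0.552
```

```bash
python3 - <<'E'
from h import *
st()
S=env.get_image("side")
z=lambda I,u0,v0,w,h,k: cv2.resize(I[v0:v0+h,u0:u0+w],None,fx=k,fy=k,interpolation=cv2.INTER_CUBIC)
cv2.imwrite("pics/near.png",z(S,240,110,80,75,8)[:,:,::-1])
P=lambda p:((proj("side",p)-[240,110]+.4)*8).round(0)
p=env.get_state()["position"]
for f in(71,107):
 for y in(-24,24):
  for h in(10,36): print(f,y,h,P(p+[f,y,h]))
E
```

```text
t 6.65 q [-0.05  0.46  0.01  1.12 -0.   -0.06] p [572.3 -31.1 114.6] yaw_y 90.2 down [-0.003 -0.002 -1.   ] F [-0.2  0.1 -0.6] w 46.9
71 -24 10 [279. 306.]
71 -24 36 [276. 252.]
71 24 10 [208. 366.]
71 24 36 [203. 312.]
107 -24 10 [207. 278.]
107 -24 36 [202. 225.]
107 24 10 [135. 337.]
107 24 36 [129. 284.]
```

View pics/near.png

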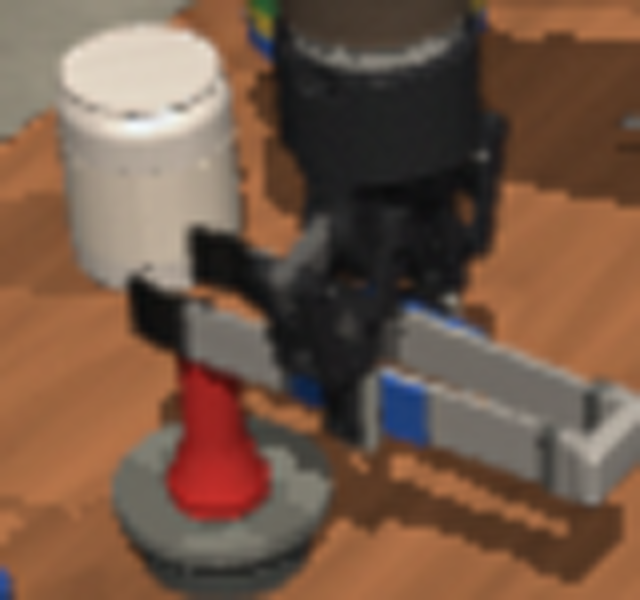

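carry_out:
  deltas: [0.45,0,-0.1,-0.4,0,0.45,0,-0.1,-0.8,0,0.45,0,-0.1,-1.2,0,0.45,0,-0.1,-1.6,0,0.45,0,-0.1,-1.9,0]

```text
clock: 7.32
position: [572.6, -32.0, 95.8]
eef_rot: [-0.004, 1.573, 0.0]
contact_force: [-0.5, 0.5, -1.1]
gripper_width: 0.555
```

```bash
python3 - <<'E'
from h import *
st()
S=env.get_image("side");cv2.imwrite("pics/n2.png",S[:,:,::-1]);O=cv2.imread("pics/near.png")
c,s=blob(S,(0,150,60),(8,255,255),(250,140,285,190));print(c,s)
O=cv2.imread("pics/side0.png")[:,:,::-1]
for v in(170,173,176):
  for I in(O,S):
    h=cv2.cvtColor(np.ascontiguousarray(I[v:v+1,250:285]),cv2.COLOR_RGB2HSV);m=np.where(cv2.inRange(h,(0,150,60),(8,255,255))[0])[0];print(v,m.min()+250,m.max()+250)
E
```

```text
t 7.33 q [-0.05  0.48 -0.02  1.08 -0.   -0.06] p [572.6 -32.   95.8] yaw_y 90.2 down [-0.002 -0.002 -1.   ] F [-0.5  0.5 -1.1] w 47.2
[266.54609929 167.69503546] [261 159  13  16 141]
170 261 273
170 261 273
173 262 271
173 262 271Traceback (most recent call last):
  File "<stdin>", line 8, in <module>
    return umr_minimum(a, axis, None, out, keepdims, initial, where)
ValueError: zero-size array to reduction operation minimum which has no identity
```

carry_out:
  deltas: [0.45,0,0,-0.5,0,0.45,0,0,-1,0,0.45,0,0,-1.5,0,0.45,0,0,-2,0,0.45,0,0,-2.5,0,0.45,0,0,-2.5,0]

```text
clock: 8.12
position: [571.9, -32.0, 69.8]
eef_rot: [-0.004, 1.575, 0.001]
contact_force: [0.2, -0.3, -0.7]
gripper_width: 0.55
```

```bash
python3 - <<'E'
from h import *
st()
S=env.get_image("side")
z=lambda I,u0,v0,w,h,k: cv2.resize(I[v0:v0+h,u0:u0+w],None,fx=k,fy=k,interpolation=cv2.INTER_CUBIC)
cv2.imwrite("pics/near2.png",z(S,240,125,60,60,8)[:,:,::-1])
c,s=blob(S,(0,150,60),(8,255,255),(250,140,285,190));print(c,s)
E
```

```text
t 8.12 q [-0.05  0.5  -0.05  1.02 -0.   -0.06] p [571.9 -32.   69.8] yaw_y 90.2 down [-0.004 -0.002 -1.   ] F [ 0.2 -0.3 -0.7] w 46.7
[266.22619048 170.30952381] [261 166  13   9  84]
```

View pics/near2.png

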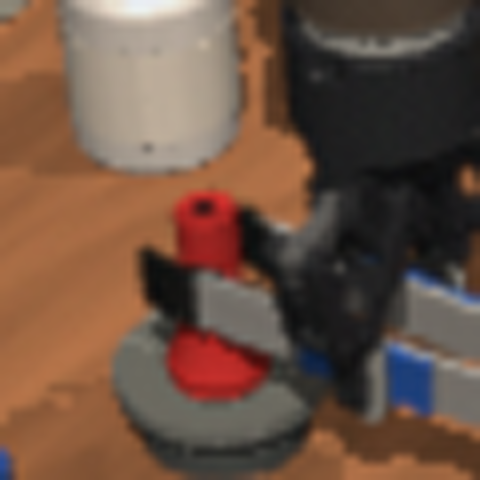

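carry_out:
  deltas: [0.48,0,0,0,0,0.5,0,0,0,0,0.52,0,0,0,0,0.54,0,0,0,0,0.58,0,0,0,0,0.62,0,0,0,0,0.62,0,0,0,0]
  newtons: 29

```text
clock: 9.05
position: [572.3, -31.8, 70.3]
eef_rot: [-0.004, 1.574, 0.001]
contact_force: [-0.2, 1.8, 0.7]
gripper_width: 0.462
```

```bash
python3 - <<'E'
from h import *
st()
S=env.get_image("side")
c,s=blob(S,(0,150,60),(8,255,255),(250,140,285,190));print(c,s)
E
```

```text
t 9.05 q [-0.05  0.5  -0.05  1.02 -0.   -0.06] p [572.3 -31.8  70.3] yaw_y 90.2 down [-0.003 -0.002 -1.   ] F [-0.2  1.8  0.7] w 39.2
[266.48979592 169.67346939] [261 164  13  11  98]
```

Clamped, with the opening at 39.2 mm. Lifting gently.

carry_out:
  deltas: [0.62,0,0,0.3,0,0.62,0,0,0.8,0,0.62,0,0,1.5,0,0.62,0,0,2.5,0,0.62,0,0,3.5,0,0.62,0,0,4,0,0.62,0,0,4,0]

```text
clock: 9.98
position: [572.7, -31.9, 111.0]
eef_rot: [-0.004, 1.573, 0.001]
contact_force: [0.6, -0.7, -3.3]
gripper_width: 0.461
```

```bash
python3 - <<'E'
from h import *
st()
S=env.get_image("side")
z=lambda I,u0,v0,w,h,k: cv2.resize(I[v0:v0+h,u0:u0+w],None,fx=k,fy=k,interpolation=cv2.INTER_CUBIC)
cv2.imwrite("pics/up.png",z(S,240,105,80,80,7)[:,:,::-1])
E
```

```text
t 9.97 q [-0.05  0.46  0.    1.11 -0.   -0.06] p [572.7 -31.9 111. ] yaw_y 90.2 down [-0.002 -0.002 -1.   ] F [ 0.6 -0.7 -3.3] w 39.2
```

View pics/up.png

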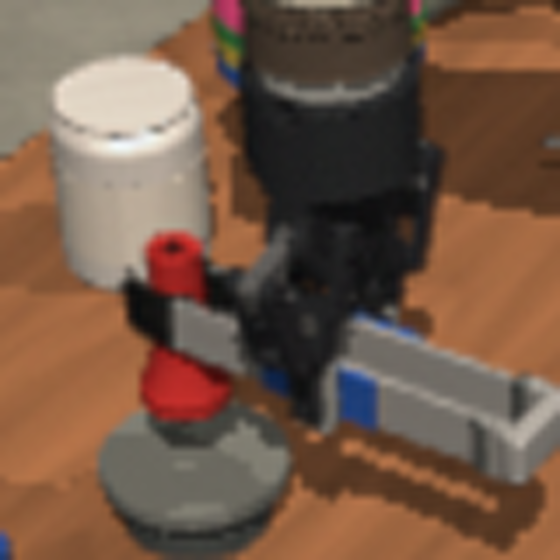

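The red mouthpiece is lifted upright in the jaws: stem top at (175,245) in the crop, rim clear above the turntable. Now raise it and carry it over on an inward path.

carry_out:
  deltas: [0.62,-0.5,0,1.5,0,0.62,-2,0,4,0,0.62,-4,1,6.5,0,0.62,-5.5,3,8.5,2,0.62,-7,6,9,5,0.62,-8,9,9,9,0.62,-8.2,12.5,9,13,0.62,-8.2,16,9,17]

```text
clock: 11.02
position: [489.8, 129.0, 201.5]
eef_rot: [-0.239, 1.559, 0.235]
contact_force: [-0.4, -1.0, -2.5]
gripper_width: 0.464
```

```bash
python3 -c "from h import *;st()"
```

```text
t 11.03 q [ 0.26  0.27 -0.03  1.27 -0.   -0.04] p [489.8 129.  201.5] yaw_y 107.3 down [-0.001 -0.003 -1.   ] F [-0.4 -1.  -2.5] w 39.4
```

carry_out:
  deltas: [0.62,0,3,0,2,0.62,0,6,0,4,0.62,0.2,9,0,6,0.62,0.4,11,0,7.7,0.62,0.4,11.7,-2,7.7,0.62,0.4,11.7,-4,7.7,0.62,0.4,11.7,-6.5,7.7,0.62,0.4,11.7,-8.5,7.7]

```text
clock: 12.02
position: [493.6, 245.6, 115.9]
eef_rot: [-0.345, 1.546, 0.34]
contact_force: [-0.8, -0.4, -2.4]
gripper_width: 0.461
```

```bash
python3 - <<'E'
from h import *
st()
T=env.get_image("top");S=env.get_image("side")
z=lambda I,u0,v0,w,h,k: cv2.resize(I[v0:v0+h,u0:u0+w],None,fx=k,fy=k,interpolation=cv2.INTER_CUBIC)
for n,I,r in(("top",T,(200,120,300,220)),("side",S,(190,170,290,280))):
    c,s=blob(I,(0,150,60),(8,255,255),r);print("red",n,c,s); c,s=blob(I,(20,120,90),(35,255,255),r);print("yel",n,c,s)
cv2.imwrite("pics/yel.png",np.hstack([z(S,190,170,80,100,5),z(T,200,120,80,100,5)])[:,:,::-1])
E
```

```text
t 12.03 q [ 0.46  0.42 -0.05  1.1  -0.    0.03] p [493.6 245.6 115.9] yaw_y 115.0 down [-0.002 -0.003 -1.   ] F [-0.8 -0.4 -2.4] w 39.2
red top [233.32352941 147.32352941] [230 144   7   8  34]
yel top [247.23958333 155.35416667] [237 145  18  22 192]
red side [223.125      229.99342105] [215 225  17  12 152]
yel side [224.86424474 244.13384321] [210 233  31  23 523]
```

View pics/yel.png

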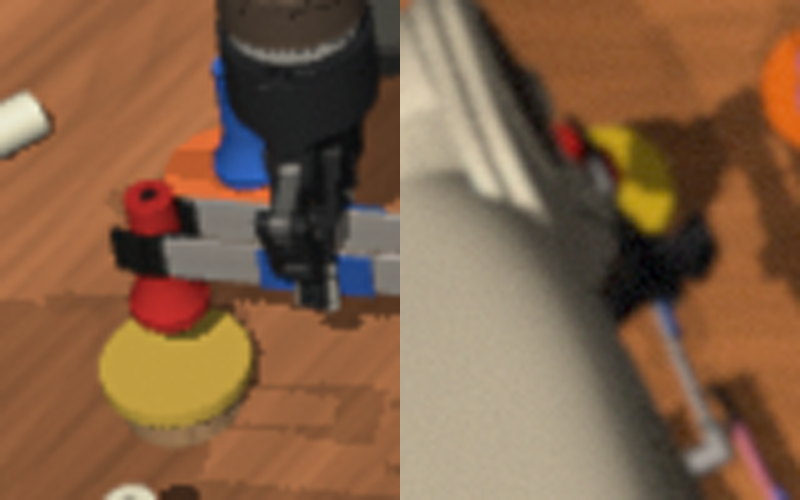

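The side view shows the red hanging upright above the yellow disc, rim bottom at about (170,333) and disc centre at about (176,368) in the crop. Checking that against the projection.

```bash
python3 - <<'E'
from h import *
P=lambda p:((proj("side",p)-[190,170]+.4)*5).round(0)
a=np.radians(25);p=np.array([493.6,245.6]);c,s=np.cos(a),np.sin(a);q=p+[c*90.3-s*2,s*90.3+c*2];print(q)
t=np.linspace(0,2*np.pi,40)
for z in(82,92):
  r=np.array([P([q[0]+22*np.cos(k),q[1]+22*np.sin(k),z]) for k in t]);print(z,r.min(0),r.max(0))
print("top",P([*q,166]),"yellow c",P([575,286.5,36]))
# measured top of stem
u=(150/5+190-.4,193/5+170-.4);print(back("side",*u,165.6))
E
```

```text
[574.59435665 285.57504461]
82 [126. 277.] [208. 335.]
92 [123. 264.] [205. 323.]
top [144. 194.] yellow c [177. 363.]
[572.83802338 283.24007736 165.6       ]
```

carry_out:
  deltas: [0.62,0,0.1,-0.8,0,0.62,0,0.1,-1.8,0,0.62,0,0.1,-2.8,0,0.62,0,0.1,-3.6,0,0.62,0,0.1,-4,0,0.62,0,0.1,-4.2,0,0.62,0,0.1,-4.3,0]

```text
clock: 13.0
position: [492.2, 245.9, 71.4]
eef_rot: [-0.345, 1.55, 0.339]
contact_force: [0.2, -0.3, -2.2]
gripper_width: 0.46
```

```bash
python3 -c "from h import *;st()"
```

```text
t 13.0 q [ 0.46  0.46 -0.11  1.   -0.    0.03] p [492.2 245.9  71.4] yaw_y 115.0 down [-0.005 -0.005 -1.   ] F [ 0.2 -0.3 -2.2] w 39.1
```

carry_out:
  deltas: [0.62,0,0,-0.05,0,0.62,0,0,-0.1,0,0.62,0,0,-0.15,0,0.62,0,0,-0.2,0,0.62,0,0,-0.2,0]

```text
clock: 13.62
position: [492.3, 246.1, 69.9]
eef_rot: [-0.345, 1.549, 0.34]
contact_force: [-3.1, 0.3, 3.4]
gripper_width: 0.462
```

```bash
python3 -c "from h import *;st()"
```

```text
t 13.62 q [ 0.46  0.46 -0.11  1.   -0.    0.03] p [492.3 246.1  69.9] yaw_y 115.0 down [-0.005 -0.005 -1.   ] F [-3.1  0.3  3.4] w 39.3
```

In contact: the vertical force went from -2.2 to +3.4 N. Let the tongs out to about 47.5 mm slowly.

carry_out:
  deltas: [0.53,0,0,0.05,0,0.51,0,0,0.05,0,0.49,0,0,0.05,0,0.47,0,0,0.05,0,0.45,0,0,0.05,0,0.445,0,0,0.05,0,0.445,0,0,0.05,0,0.445,0,0,0.05,0]
  newtons: 25

```text
clock: 14.62
position: [492.3, 246.1, 70.4]
eef_rot: [-0.345, 1.549, 0.34]
contact_force: [-0.5, -0.0, -1.4]
gripper_width: 0.556
```

```bash
python3 - <<'E'
from h import *
st()
S=env.get_image("side");c,s=blob(S,(0,150,60),(8,255,255),(190,170,290,280));print("red",c,s)
I=S
P=proj("side",[573.5,286.5,120]);print(P)
m=cv2.inRange(cv2.cvtColor(np.ascontiguousarray(I[195:260,205:245]),cv2.COLOR_RGB2HSV),(0,150,50),(8,255,255))
n,l,s,c=cv2.connectedComponentsWithStats(m);print(s[1:]+[205,195,0,0,0],c[1:]+[205,195])
E
```

```text
t 14.62 q [ 0.46  0.46 -0.11  1.   -0.    0.03] p [492.3 246.1  70.4] yaw_y 115.0 down [-0.005 -0.005 -1.   ] F [-0.5 -0.  -1.4] w 47.2
red [221.81818182 223.27272727] [217 217  11  13 121]
[221.07464825 221.2499787 ]
[[233 198   1   1   1]
 [232 200   1   1   1]
 [232 204   1   1   1]
 [233 206   1   1   1]
 [237 208   2   1   2]
 [241 208   1   1   1]
 [217 217  11  13 121]
 [218 237  15  10 111]] [[233.         198.        ]
 [232.         200.        ]
 [232.         204.        ]
 [233.         206.        ]
 [237.5        208.        ]
 [241.         208.        ]
 [221.81818182 223.27272727]
 [224.48648649 241.56756757]]
```

carry_out:
  deltas: [0.445,0,0,0.3,0,0.445,0,0,0.7,0,0.445,0,0,1.2,0,0.445,0,0,1.5,0,0.445,0,0,1.5,0]

```text
clock: 15.3
position: [492.6, 246.2, 85.9]
eef_rot: [-0.345, 1.549, 0.34]
contact_force: [-0.5, 0.2, -0.7]
gripper_width: 0.553
```

```bash
cat >> h.py <<'E'
def red():
    I=env.get_image("side");m=cv2.inRange(cv2.cvtColor(np.ascontiguousarray(I[210:260,205:245]),cv2.COLOR_RGB2HSV),(0,150,50),(8,255,255))
    n,l,s,c=cv2.connectedComponentsWithStats(m);print([(a+[205,210,0,0,0],b.round(1)+[205,210]) for a,b in zip(s[1:],c[1:]) if a[4]>5])
E
python3 -c "from h import *;st();red()"
```

```text
t 15.3 q [ 0.46  0.45 -0.09  1.04 -0.    0.03] p [492.6 246.2  85.9] yaw_y 115.0 down [-0.004 -0.004 -1.   ] F [-0.5  0.2 -0.7] w 47.0
[(array([217, 217,  11,   9,  80]), array([221.5, 221.2])), (array([218, 234,  15,  13, 158]), array([224.8, 239.9]))]
```

Red stayed put (top still at row 217). Continue up.

carry_out:
  deltas: [0.445,0,0,0.6,0,0.445,0,0,1.5,0,0.445,0,0,2.5,0,0.445,0,0,4,0,0.445,0,0,6,0,0.445,0,0,8,0,0.445,0,0,9.5,0,0.445,0,0,10,0]

```text
clock: 16.35
position: [493.0, 246.4, 187.2]
eef_rot: [-0.345, 1.547, 0.34]
contact_force: [-0.0, 1.2, -1.2]
gripper_width: 0.555
```

```bash
python3 -c "from h import *;st();red()
for z in(120,44):print(proj('side',[574,286.5,z]))
print(back('side',222,220,120),back('side',225,241.5,40))"
```

```text
t 16.35 q [ 0.46  0.37  0.06  1.27 -0.    0.03] p [493.  246.4 187.2] yaw_y 115.0 down [-0.002 -0.004 -1.   ] F [-0.   1.2 -1.2] w 47.2
[(array([217, 217,  16,  30, 325]), array([223.6, 232.5]))]
[220.930569   221.17939789]
[224.83253505 240.45110908]
[574.51111539 281.6102413  120.        ] [573.87229615 286.77124161  40.        ]
```

Red stands upright on yellow (stem top and base project to the expected spots). Returning the tongs.

carry_out:
  deltas: [0.445,0,-2,0,-1,0.445,0,-6,0,-3,0.445,0,-10.5,0,-5,0.445,0,-15,0,-7,0.445,0,-20,0,-9,0.445,0,-25,0,-11,0.445,0,-29,0,-13,0.445,0,-32,0,-15]

```text
clock: 17.4
position: [491.5, -76.2, 186.3]
eef_rot: [-0.136, 1.572, 0.132]
contact_force: [0.3, 0.9, -1.7]
gripper_width: 0.556
```

carry_out:
  deltas: [0.445,0.2,-3,0,-1,0.445,0.4,-7.5,0,-2,0.445,0.6,-12,0,-3,0.445,0.8,-16.5,0,-4,0.445,1,-20,0,-4.3,0.445,1.1,-23,0,-4.3,0.445,1.2,-25,0,-4.3,0.445,1.2,-25.4,0,-4.3]

```text
clock: 18.4
position: [502.6, -331.2, 185.5]
eef_rot: [-0.074, 1.576, 0.072]
contact_force: [-0.0, 1.1, -0.6]
gripper_width: 0.55
```

```bash
python3 - <<'E'
from h import *
st()
T=env.get_image("top");S=env.get_image("side")
cv2.imwrite("pics/b_t.png",T[:,:,::-1]);cv2.imwrite("pics/b_s.png",S[:,:,::-1])
# dark jaw blobs in top view
g=cv2.cvtColor(T,cv2.COLOR_RGB2GRAY)[120:165,420:475];L=cv2.cvtColor(cv2.imread("pics/top0.png"),cv2.COLOR_BGR2GRAY)
n,l,s,c=cv2.connectedComponentsWithStats((g<38).astype(np.uint8));print([(a,b.round(1)+[420,120]) for a,b in zip(s[1:],c[1:]) if a[4]>8])
p=env.get_state()["position"]
a=np.radians(5.7);
for f,y in((90,24),(90,-24),(107,24),(107,-24)):
  print(f,y,proj("top",p+[f*np.cos(a)-y*np.sin(a),f*np.sin(a)+y*np.cos(a),30]))
E
```

```text
t 18.4 q [-0.58  0.47  0.22  1.32 -0.01 -0.67] p [ 502.6 -331.2  185.5] yaw_y 95.3 down [-0.007 -0.002 -1.   ] F [-0.   1.1 -0.6] w 46.8
[(array([24, 19,  3,  9, 18], dtype=int32), array([444.6, 143.4])), (array([39, 18,  5, 13, 35], dtype=int32), array([460.7, 142.9])), (array([40, 35, 11, 10, 51], dtype=int32), array([465.1, 160.3]))]
90 24 [444.82103881 144.3886462 ]
90 -24 [462.75846667 143.08542661]
107 24 [444.14415907 138.15288143]
107 -24 [462.05101022 136.85449467]
```

carry_out:
  deltas: [0.445,0.2,0.15,-1.5,0.4,0.445,0.2,0.15,-4,0.4,0.445,0.2,0.15,-7,0.4,0.445,0.2,0.15,-10,0.4,0.445,0.2,0.15,-12.5,0.4,0.445,0.2,0.15,-14,0.4,0.445,0.2,0.15,-15,0.4,0.445,0.2,0.15,-15.2,0.4]

```text
clock: 19.5
position: [505.0, -328.1, 33.5]
eef_rot: [-0.081, 1.576, 0.08]
contact_force: [0.5, 0.7, -0.3]
gripper_width: 0.556
```

```bash
python3 -c "from h import *;st()"
```

```text
t 19.5 q [-0.57  0.59 -0.    0.98 -0.   -0.68] p [ 505.  -328.1   33.5] yaw_y 95.9 down [-0.007 -0.001 -1.   ] F [ 0.5  0.7 -0.3] w 47.3
```

carry_out:
  deltas: [0.445,0,-0.1,-0.2,0,0.445,0,-0.1,-0.35,0,0.445,0,-0.1,-0.5,0,0.445,0,-0.1,-0.6,0,0.445,0,-0.1,-0.65,0,0.445,0,-0.1,-0.65,0]

```text
clock: 20.25
position: [505.0, -329.2, 27.1]
eef_rot: [-0.081, 1.576, 0.08]
contact_force: [-0.2, -0.2, -1.0]
gripper_width: 0.553
```

```bash
python3 -c "from h import *;st()"
```

```text
t 20.25 q [-0.58  0.6  -0.01  0.97 -0.01 -0.68] p [ 505.  -329.2   27.1] yaw_y 95.9 down [-0.007 -0.002 -1.   ] F [-0.2 -0.2 -1. ] w 47.0
```

carry_out:
  deltas: [0.445,0,0,-0.05,0,0.445,0,0,-0.1,0,0.445,0,0,-0.15,0,0.445,0,0,-0.2,0,0.445,0,0,-0.2,0]

```text
clock: 20.88
position: [505.2, -329.2, 26.7]
eef_rot: [-0.082, 1.575, 0.079]
contact_force: [-2.6, 1.7, 9.0]
gripper_width: 0.553
```

```bash
python3 -c "from h import *;st()"
```

```text
t 20.88 q [-0.58  0.6  -0.01  0.97 -0.   -0.68] p [ 505.2 -329.2   26.7] yaw_y 95.9 down [-0.006 -0.002 -1.   ] F [-2.6  1.7  9. ] w 47.0
```

Seated on the bars (+9 N). Open slowly, then rise.

carry_out:
  deltas: [0.43,0,0,0.05,0,0.4,0,0,0.05,0,0.37,0,0,0.05,0,0.3,0,0,0.05,0,0.15,0,0,0,0,0,0,0,0,0,0,0,0,0,0,0,0,0,0,0]

```text
clock: 21.88
position: [505.2, -329.2, 26.7]
eef_rot: [-0.082, 1.575, 0.079]
contact_force: [0.2, 0.1, -0.5]
gripper_width: 1.002
```

carry_out:
  deltas: [0,0,0,0.5,0,0,0,0,1.5,0,0,0,0,3,0,0,0,0,5,0,0,0,0,8,0,0,0,0,12,0,0,0,0,16,0,0,0,0,18,0]

```text
clock: 22.88
position: [506.3, -329.9, 211.3]
eef_rot: [-0.085, 1.57, 0.076]
contact_force: [0.2, 0.2, -0.2]
gripper_width: 1.0
```

carry_out:
  deltas: [0,-2,-1,0,0,0,-6,-3,0,0,0,-10,-4,0,0,0,-15,-5,0,0,0,-20,-5,0,0,0,-22,-5,0,0,0,-22,-5,0,0]

```text
clock: 23.75
position: [284.6, -379.9, 211.4]
eef_rot: [-0.083, 1.57, 0.074]
contact_force: [0.3, -0.6, -0.3]
gripper_width: 0.998
```

```bash
python3 - <<'E'
from h import *
st()
S=env.get_image("side");T=env.get_image("top")
z=lambda I,u0,v0,w,h,k: cv2.resize(I[v0:v0+h,u0:u0+w],None,fx=k,fy=k,interpolation=cv2.INTER_CUBIC)
a=z(S,160,100,240,220,2.5);b=z(T,395,135,80,220//2,5)
w=np.zeros((550,800,3),np.uint8);w[:,:600]=z(S,160,100,240,220,2.5);w[:,600:]=z(T,400,135,80,220,2.5)
cv2.imwrite("pics/fin.png",w[:,:,::-1])
E
```

```text
t 23.75 q [-0.93  0.2  -0.1   1.27 -0.   -1.03] p [ 284.6 -379.9  211.4] yaw_y 95.7 down [-0.001 -0.005 -1.   ] F [ 0.3 -0.6 -0.3] w 84.8
```

View pics/fin.png

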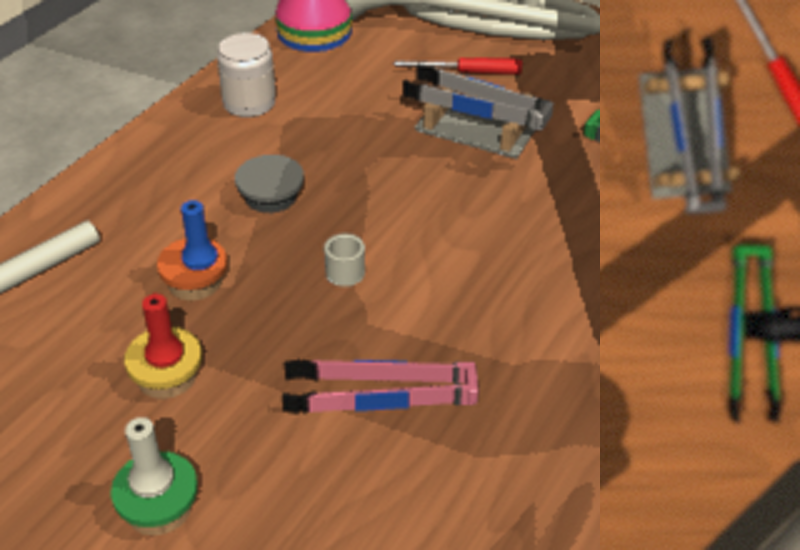

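The red mouthpiece is upright at (163,345), centred on the yellow stand. The steel tongs lie across both bars at about (475,105), and white and blue are where they were.

```bash
python3 -c "from h import *;print(env.sign_off());st()"
```

```text
the job is handed in; nothing more can be done
None
the job is handed in; nothing more can be done
```

The job is done and handed in at about 23.8 s of the 69 s allowed. I clamped the red mouthpiece's stem with the steel tongs and carried it to the yellow stand. I lowered it until the vertical force went from -2.2 to +3.4 N, released it, and laid the tongs back on their rest.

**Last checks:**
- **Mouthpiece:** the final picture shows red upright and wholly on the yellow stand. Measured from the side view after release, its base is within about 2 mm of the stand's centre.
- **Tongs:** they lie across both bars of the rest, about where they started. They pressed the bars with about 9 N when set down.
- **White and blue:** both are where they stood.
- **Robot:** it is clear of everything with the gripper open. Every force reading I took was under 10 N.

**Disagreements:** the camera views and the arm's own readings differed by about 3 mm in y, and I split the difference, which the jaws absorbed. The stem top read about 5 mm off in y on a single rough pixel reading, with no tilt visible in the final picture. A last state reading after hand-in was refused, so the second after handing in was not checked.

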